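# Open a sprung steam-cleaner cap and set the filling funnel

## Robot

A 6-joint arm with a two-finger parallel gripper is mounted at the origin on the work surface. World frame = base frame: x ahead of the robot, y to its left, z up, the work surface at z = 0. Lengths are in m, angles in rad, forces in N, time in s.
With the tool pointing down it reaches from about 0.35 to 0.975 m from the base axis. Payload 4.9 kg.
Tool frame: the origin (TCP) lies at the very end of the fingers, on their centre line; the grasp point (between the pads) lies 19 mm behind it (ctrl.pinch_z is the distance from the TCP to the grasp point, in m); z points along the fingers, y is the direction in which the jaws open and shut (so a half turn about z gives the same grasp; the last joint's range is limited). The gripper opens to 85 mm and grips with 20 to 120 N. Pads are 22 mm wide; open, the fingers measure 114 mm over their backs; the gripper's body (76 mm by 85 mm) begins 54 mm behind the grasp point. The pads swing forward as they close: fully open they stand 13 mm farther back than shut.
Start: joints at [1.191, 0.053, 1.613, -0, 1.476, -0.119], TCP at [0.161, 0.604, 0.231] pointing down, gripper open.
Joint ranges: [-3.01, 3.01], [-1.01, 2.22], [0.06, 2.58], [-1.02, 4.17], [0.09, 2.62], [-3.14, 3.14]. Speed limits (rad/s): [2.57, 2.57, 3.14, 3.14, 3.14, 3.14].

## Interface

Orientations are given as a rotation vector (axis times angle).
In Python, from station import ctrl gives the robot as it stands.
- The arm moves only by the tool carry_out, never from a script. Its argument "series" is a list of rows, each a list of 7 numbers: the shift along the world's x, y, z each as a share of 0.025 m, from -1 to 1, then the turn, a rotation vector about the world's x, y, z each as a share of 0.1 rad, from -1 to 1, then the opening, from 0 (shut) to 1 (fully open). A call has 1 to 12 rows; each row shifts and turns the commanded pose from where the row before left it; what a row does not reach is not made up. A row lasts 1/10 s, in which the tool goes at most 50 mm and 8.59 degrees, less where a joint would pass 70% of its speed; a pose out of reach is approached as far as the arm can. A call with a number of a shift or a turn outside -1 to 1 is refused whole. A call with a gripper value outside its range is refused whole. The fingers move at their own pace and stop on an object; "grip_force" is the grip in N (left out, the last holds). Time passes only in rows, so rows that do not move let the fingers close. It gives the time, the measured TCP pose, the force and the opening at its end, in the units of the state.
- ctrl.get_obs(): the state, without advancing time (a new reading comes with each control period).
- ctrl.get_image(name): name is "side" or "top"; returns a dict with "frame" (480x640x3 uint8, blue, green, red), "fx", "fy", "cx", "cy" (pixels), "k1" (the pictures are not rectified: a ray, as slopes to the right and down, at radius r is drawn at 1 + k1 r^2 times it, then the intrinsics apply), "R" (3x3) and "t" (3): a world point X has camera coordinates R X + t. Camera axes: x right, y down, z forward; pixel columns grow to the right and rows downward; lengths in m; the calibration is good to about 2 mm. A picture is of the moment at which its call begins. There is no depth.
- ctrl.finish_job(): hands the job in, once; it reports no verdict.
Trained networks look in a picture, given as the dict that the camera call returned (one of the last four; its "shot" number tells which), for a name from the list of things; names that differ only in an ending like _2 or _b are one class to them, and where a whole thing is asked for, a point or a joint stands for the part that bears it (a point fixed in the world has none). Each returns a list of dicts, best first, with "p" (0 to 1); they miss things now and then, are a little off and sometimes report something else, mostly with a low value. They report only what shows in the picture. A call takes as long as a camera call. They do not tell look-alikes from the thing itself.
- ctrl.trace(picture, name): "mask" (480x640 bool, what is visible of it) and "rect" ([left, top, width, height] as shares, 0 to 1, of the picture: columns of its width, rows of its height, round what is visible of it).
- ctrl.mark_of(picture, name): "position" ([column, row] as shares, 0 to 1, of the picture: columns of its width, rows of its height: a listed point, or the origin of a listed thing).
The state is a dict: "t": time; "q": joint angles; "dq": joint speeds; "effort": joint torques, N m; "tool_pos": TCP position; "tool_rot": TCP orientation; "contact_force": force on the tool from outside, world axes, zero at the start; "wrist_torque": the same for the moment, N m; "opening": finger opening in m.
Only numpy, scipy, OpenCV 4.12 (cv2) and the standard library are available. Lean on these libraries where they do the work, as an engineer would, in place of code of your own. Each camera call takes 0.05 s, during which the arm holds its last target.

## Task

Get the cold bench steam cleaner ready for filling: push its sprung filler cap down against the catch, twist it anticlockwise and lift it out, and stand it upright in the flat metal tray. Then take the funnel out of the wooden block and stand it fully home and upright in the open filler neck. Press only as hard as the catch needs, do not force either part, and leave the other things on the bench where they are.

Things in the scene. Friction and masses are not known exactly. Their poses are not given: they have to be found in the camera images.
- cleaner: bench steam cleaner, fixed: steel casing 280 (its x) x 190 x 150 mm high; gauge and brass nozzle on its front (-x); origin under its middle at bench height. Carrying handle across the rear of the top (x +95 mm, 36 mm high), small brass valve at x +60, y -70 mm (22 mm high). The filler neck stands on the top, at x -50 mm
- neck (a point): centre of the rim of the brass filler neck, z up, axes as the cleaner's; 168 mm above the bench, 18 mm above the casing. Neck 57 mm outside, mouth 36 mm with two opposite slots (the lugs' way out, centred 62 degrees anticlockwise of the cleaner's +x and -x). 18 mm down is a ledge with a 23 mm hole, then it is free to 75 mm below the rim
- cap: black sprung cap in the neck: fluted cover 60 mm across, 9 mm thick; origin = centre of the cover's underside, z up. Caught: origin 5.8 mm above the neck rim, x parallel to the cleaner's x. Its lugs clear the catch at 5.2 mm of push; at 5.8 mm the cover meets the rim hard. More than 40 N between cap and neck spoils it. Mass 120 to 205 g
- cap_grip (a point): middle of the cap's straight grip bar, 22 mm above the cap's origin: bar 14 mm wide, 50 mm long (along the cap's x), standing 26 mm up from the cover (9 to 35 mm above the origin). Its spring differs from one machine to the next: 20 to 23 N to get past the catch, 2 N per mm, up to 24 N at the hard stop. Held down, it turns anticlockwise seen from above: free from 57 degrees, stop at 67
- cap_foot (a point): the cap's axis at the lower end of its brass stem, 14.8 mm below the cap's origin. Stem 32 mm across, two 6 mm wide lugs along the cap's x, 44 mm over both; below it a sprung sealing disc 30 mm across. Turned to the slots and let up, the spring lifts the cap 4 to 6 mm and it lifts out freely. Out of the neck it stands on the disc, origin 29 mm above the support
- tray: flat open metal tray, fixed, 140 (its x) x 180 mm (its y) outside, rim 18 mm high, walls and floor 4 mm; origin under its middle. A small black rubber ring (28 mm) lies in its +x +y corner and should stay there
- tray_in (a point): middle of the tray's floor, 4 mm above the bench, axes as the tray's
- block: wooden block, fixed, 90 x 90 x 60 mm high, with a 24 mm hole straight down through its middle; origin under its middle
- block_hole (a point): middle of the mouth of the block's hole, 60 mm above the bench
- funnel: white plastic funnel standing in the wooden block: spout 19 mm across, 40 mm long; a cone widening over 24 mm of height; an upright rim band 56 mm across, 22 mm high, to grip from outside; 86 mm in all; origin = centre of the spout's lower end, z up. Home in the neck, the cone rests on the mouth, origin about 51 mm below the rim. Mass about 60 g
- oring: black rubber ring, 28 mm across, 4 mm thick, lying in a corner of the tray; a bystander
- hammer: hammer with a wooden handle, 270 mm long, lying to the right; a bystander
- flux: small lidded jar, 56 mm across, 55 mm high; a bystander
- punches: steel rack of letter punches, 70 x 160 x 66 mm, fixed; a bystander
- bench_block: steel bench block, 75 x 75 x 22 mm, fixed; a bystander
Mind the look-alikes: they are no part of the job. Of the things shaped like the cap, the black one is meant. What is shaped like the funnel but blue is not meant.

How it is judged:
By the outcome, as a careful person would: the job done as asked, in the order asked, and still so for the second after the job is handed in, with the robot touching nothing.
It also fails if it takes over 72 s, if anything falls off the work surface, if the arm or the gripper's body presses on something with over 40 N, if the wrist force passes 120 N, or if a joint passes its speed limit or range.

## Working session

There is one attempt and no reset: what is moved stays moved. The work goes in short steps, Python scripts to look and compute and a tool call to move; the robot and the scene stay as the last step left them, time stands still between calls to the robot, and variables do not carry over. Pictures are saved under pics/ and viewed, and the job is handed in when it is done.

Besides the shell and the picture viewer there is one more tool, called as name(argument=value, ...), one argument or row to a line, values as JSON. carry_out: Moves the arm, as the interface text tells. Shift numbers are shares of 0.025 m and turn numbers shares of 0.1 rad, none past 1 either way. Its arguments: {"type":"object","properties":{"series":{"type":"array"},"grip_force":{"type":"number"}},"required":["series"]}

```bash
ls; mkdir -p pics; cat > h.py <<'E'
import numpy as np, cv2
from station import ctrl
def undist(im,u,v):
    x=(u-im['cx'])/im['fx'];y=(v-im['cy'])/im['fy'];rd=np.hypot(x,y);r=rd
    for _ in range(30): r=rd/(1+im['k1']*r*r)
    s=r/rd if rd>0 else 1
    return x*s,y*s
def ray(im,u,v):
    x,y=undist(im,u,v);R=np.array(im['R']);t=np.array(im['t'])
    return -R.T@t, R.T@np.array([x,y,1.])
def at_z(im,u,v,z):
    c,d=ray(im,u,v);return c+d*(z-c[2])/d[2]
def proj(im,X):
    p=np.array(im['R'])@np.array(X,float)+np.array(im['t']);x,y=p[:2]/p[2];s=1+im['k1']*(x*x+y*y)
    return np.array([im['fx']*x*s+im['cx'],im['fy']*y*s+im['cy']])
def tri(obs):
    A=np.zeros((3,3));b=np.zeros(3)
    for im,u,v in obs:
        c,d=ray(im,u,v);d=d/np.linalg.norm(d);P=np.eye(3)-np.outer(d,d);A+=P;b+=P@c
    return np.linalg.solve(A,b)
E
python3 - <<'E'
from h import *
ims={}
for n in ('side','top'):
    im=ctrl.get_image(n);ims[n]=im;cv2.imwrite(f'pics/{n}0.png',im['frame'])
    print(n,im['k1'],im['fx'],-np.array(im['R']).T@im['t'])
    for k in ['cleaner','neck','cap','cap_grip','tray','tray_in','block','block_hole','funnel','oring']:
        print(k,[(round(d['p'],2),round(d['position'][0]*640,1),round(d['position'][1]*480,1)) for d in ctrl.mark_of(im,k)[:4]])
o=ctrl.get_obs();print(o)
E
```

```text
pics
side -0.11524404780846191 445.8508640352307 [ 0.49466007 -0.68203166  0.85716554]
cleaner [(0.76, 343.9, 294.4)]
neck [(0.72, 319.1, 244.0), (0.72, 257.5, 428.0)]
cap [(0.97, 323.4, 244.3), (0.64, 239.1, 271.5), (0.37, 355.8, 468.7)]
cap_grip [(0.81, 323.9, 236.7), (0.69, 241.2, 269.0)]
tray [(0.8, 258.9, 430.7), (0.72, 290.1, 175.6), (0.63, 276.7, 393.5), (0.19, 259.3, 204.3)]
tray_in [(0.76, 257.1, 427.5)]
block [(0.97, 263.3, 216.9), (0.38, 321.2, 242.7)]
block_hole [(0.59, 261.3, 201.6)]
funnel [(0.92, 247.2, 195.8), (0.74, 341.5, 297.6), (0.66, 257.8, 211.8), (0.41, 404.1, 413.4)]
oring [(0.47, 277.1, 395.7)]
top -0.09949147246270539 444.9807136295225 [0.501875   0.05830191 1.15036034]
cleaner [(0.98, 336.0, 213.4)]
neck [(0.62, 340.3, 228.8)]
cap [(0.66, 306.0, 310.7), (0.55, 336.3, 227.6)]
cap_grip [(0.9, 335.3, 231.3), (0.63, 307.2, 312.5), (0.51, 336.7, 229.4)]
tray [(0.7, 460.5, 297.8)]
tray_in [(0.96, 462.3, 296.1)]
block [(0.97, 216.4, 287.4)]
block_hole [(0.77, 211.2, 288.7)]
funnel [(0.88, 172.5, 303.6), (0.61, 210.5, 288.8)]
oring [(0.36, 431.6, 279.6)]
{'t': 1.1, 'q': array([ 1.19101322e+00,  5.26883065e-02,  1.61291948e+00,  1.18680070e-05,
        1.47601800e+00, -1.19012528e-01]), 'dq': array([ 0.00050132,  0.0017131 ,  0.00063919, -0.00057635,  0.00057238,
        0.0021289 ]), 'effort': array([ 4.05910387e-04, -3.93697286e+01, -3.70464206e+01, -1.82657755e-04,
        5.17812095e-04,  3.53537018e-06]), 'tool_pos': array([0.16113285, 0.60383906, 0.23129918]), 'tool_rot': array([-4.08457046e-01, -3.11490673e+00,  4.58504596e-05]), 'contact_force': array([-2.45244589e-03,  6.91116900e-04,  8.00765092e-01]), 'wrist_torque': array([-0.02587973, -0.01316438,  0.00605566]), 'opening': 0.0849762176376068}
```

View pics/side0.png

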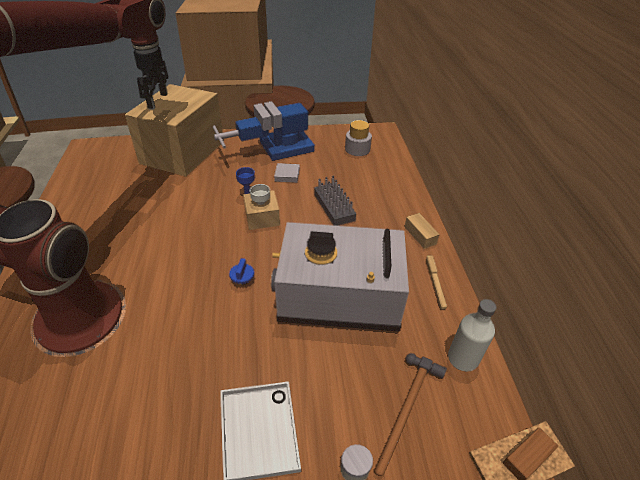

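View pics/top0.png

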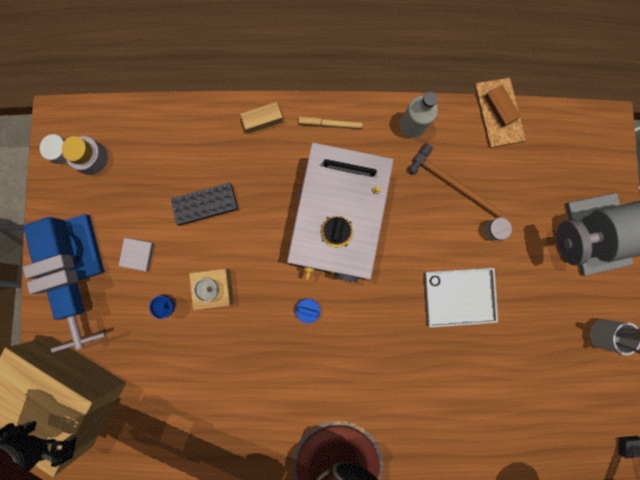

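```bash
python3 - <<'E'
import cv2,numpy as np
a=cv2.imread('pics/top0.png');s=cv2.imread('pics/side0.png')
A=cv2.resize(a[135:285,280:400],None,fx=4,fy=4,interpolation=cv2.INTER_CUBIC)[:600]
cv2.imwrite('pics/c_top.png',A)
B=cv2.resize(s[215:335,265:415],None,fx=5,fy=5,interpolation=cv2.INTER_CUBIC)
cv2.imwrite('pics/c_side.png',B)
C=np.hstack([cv2.resize(a[255:325,180:240],(390,455)),cv2.resize(s[170:240,230:290],(390,455))])
cv2.imwrite('pics/c_fun.png',C)
D=np.hstack([cv2.resize(a[255:335,415:505],(390,347)),cv2.resize(s[375:480,210:310],(390,410))[:347]])
cv2.imwrite('pics/c_tray.png',D)
E
```

```text
(no output)
```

View pics/c_top.png

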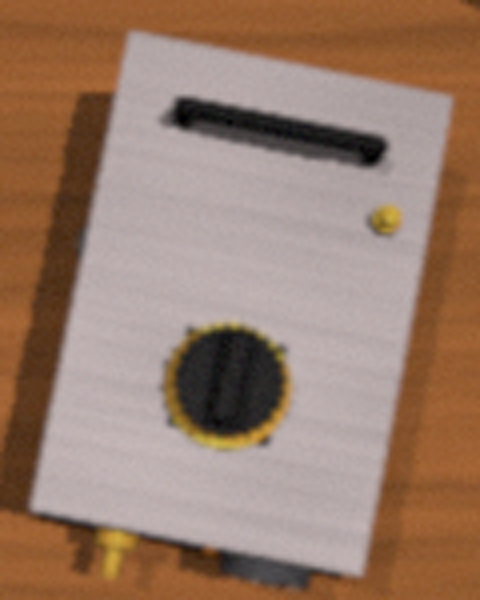

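View pics/c_side.png

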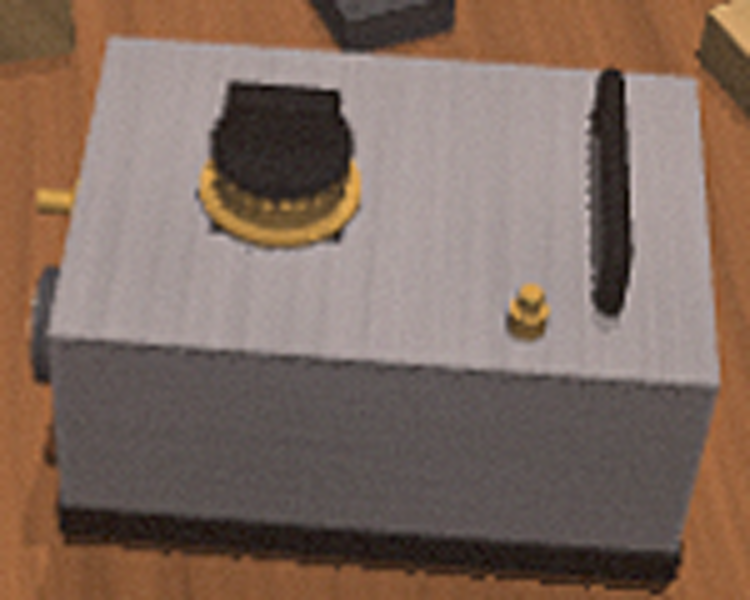

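View pics/c_fun.png

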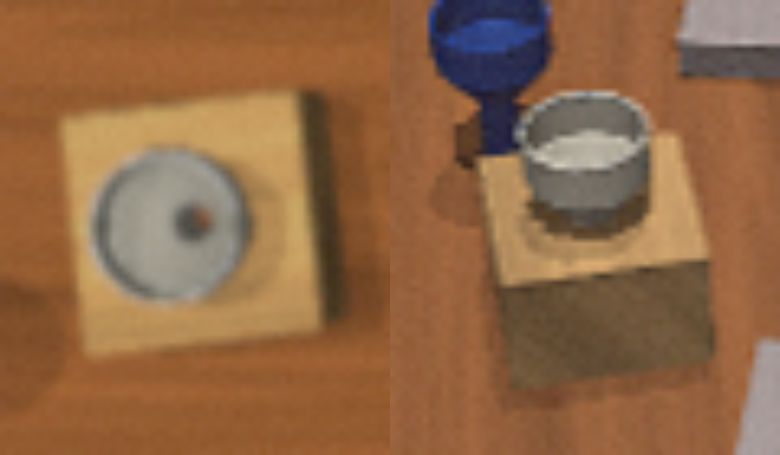

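View pics/c_tray.png

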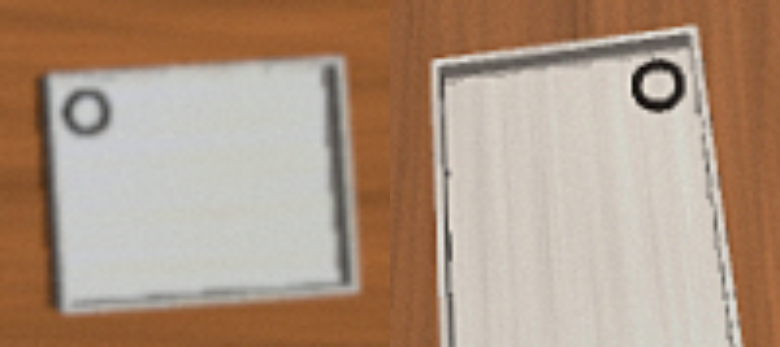

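```bash
cat > fit.py <<'E'
from h import *
import pickle
from scipy.optimize import least_squares
T=ctrl.get_image('top');S=ctrl.get_image('side')
pickle.dump((T,S),open('ims.pkl','wb'))
def fit(pts,x0):
    def P(p,L): c,s=np.cos(p[2]),np.sin(p[2]);return [p[0]+c*L[0]-s*L[1],p[1]+s*L[0]+c*L[1],L[2]]
    f=lambda p:np.concatenate([proj(im,P(p,L))-uv for im,L,uv in pts])
    r=least_squares(f,x0);return r.x,np.round(r.fun.reshape(-1,2),1)
a,b,h=.14,.095,.15
ct=[(T,(a,b,h),(312.5,143)),(T,(a,-b,h),(393.25,159.25)),(T,(-a,-b,h),(370.5,279.25)),(T,(-a,b,h),(287.75,262.75))]
cs=[(S,(-a,b,h),(287,222.6)),(S,(a,b,h),(404.4,230.6)),(S,(a,-b,h),(408.6,291.6)),(S,(-a,-b,h),(275.4,282.6))]
for n,p in (('top',ct),('side',cs),('both',ct+cs)):
    r=fit(p,[.6,0,-.2]);x=r[0];print('cleaner',n,x.round(4),r[1].tolist(),'neck',(x[:2]-.05*np.array([np.cos(x[2]),np.sin(x[2])])).round(4))
print('neck top',at_z(T,337.25,231.25,.167),'cap top',at_z(T,337.75,230.25,.1828))
a,b,h=.07,.09,.018
tt=[(T,(a,b,h),(426.1,272.3)),(T,(a,-b,h),(494.2,268.4)),(T,(-a,-b,h),(497.6,322.2)),(T,(-a,b,h),(429.3,326.8))]
print('tray',fit(tt,[.4,-.3,0]))
print('fun',at_z(T,206,289.7,.1028),tri([(T,206,289.7),(S,259.9,191.7)]),at_z(S,259.9,191.7,.1028))
E
python3 fit.py
```

```text
cleaner top [ 6.377e-01  5.000e-04 -1.959e-01] [[-0.1, -0.0], [0.1, 0.1], [0.1, 0.0], [-0.1, -0.1]] neck [0.5886 0.0102]
cleaner side [ 6.399e-01 -5.000e-04 -1.916e-01] [[-0.2, -0.2], [-0.1, -0.3], [0.8, 0.5], [-0.5, -0.2]] neck [0.5908 0.009 ]
cleaner both [ 0.6389  0.     -0.1942] [[-0.1, -0.5], [0.2, -0.5], [0.4, -0.6], [0.2, -0.5], [-0.5, -0.5], [-0.5, -0.3], [0.1, 0.4], [-1.1, -0.5]] neck [0.5898 0.0097]
neck top [0.58843767 0.01034701 0.167     ] cap top [0.5892425  0.01002214 0.1828    ]
tray (array([ 0.4320908 , -0.31827469,  0.05205351]), array([[-0. , -0.2],
       [-0.1, -0.2],
       [ 0. ,  0.2],
       [ 0.1,  0.2]]))
fun [0.45537618 0.31601761 0.1028    ] [0.45527149 0.31801963 0.09465802] [0.45594613 0.30732861 0.1028    ]
```

carry_out(
  series=[
    [0,0,1,0,0,0,1],
    [0,0,1,0,0,0,1],
    [0.3,-0.5,1,0,0,0,1],
    [0.7,-1,0,0,0,0,1],
    [0.7,-1,0,0,0,0,1],
    [0.7,-1,0,0,0,0,1],
    [0.7,-1,0,0,0,0,1],
    [0.7,-1,0,0,0,0,1],
    [0.7,-1,0,0,0,0,1],
    [0.7,-1,0,0,0,0,1],
    [0.7,-1,0,0,0,0,1],
    [0.7,-1,0,0,0,0,1],
  ],
)

```text
t: 2.4
tool_pos: [0.3267, 0.3653, 0.3065]
tool_rot: [0.408, 3.115, 0.001]
contact_force: [0.6, -0.6, -0.5]
opening: 0.0854
```

carry_out(
  series=[
    [0.7,-1,0,0,0,0,1],
    [0.7,-1,0,0,0,0,1],
    [0.7,-1,0,0,0,0,1],
    [0.7,-1,0,0,0,0,1],
    [0.7,-1,0,0,0,0,1],
    [0.7,-1,0,0,0,0,1],
    [0.7,-1,0,0,0,0,1],
    [0.7,-1,0,0,0,0,1],
    [0.7,-1,0,0,0,0,1],
    [0.7,-1,0,0,0,0,1],
    [0.7,-1,0,0,0,0,1],
    [0.7,-1,0,0,0,0,1],
  ],
)

```text
t: 3.6
tool_pos: [0.5367, 0.0652, 0.3064]
tool_rot: [0.409, 3.115, 0.0]
contact_force: [-0.5, -0.6, -0.3]
opening: 0.0851
```

carry_out(
  series=[
    [0.7,-0.75,-0.2,0,0,0.33,1],
    [0.7,-0.75,-0.6,0,0,0.34,1],
    [0.73,-0.75,-0.6,0,0,0,1],
    [0,0,-0.6,0,0,0,1],
    [0,0,0,0,0,0,1],
  ],
)

```text
t: 4.1
tool_pos: [0.5879, 0.0101, 0.253]
tool_rot: [-0.305, -3.121, -0.001]
contact_force: [-0.7, 1.1, 0.2]
opening: 0.0855
```

```bash
python3 - <<'E'
from h import *
T=ctrl.get_image('top');S=ctrl.get_image('side')
o=ctrl.get_obs();print(o['tool_pos'],o['tool_rot'],o['q'])
p=o['tool_pos'];print(proj(T,p),proj(S,p))
cv2.imwrite('pics/a.png',np.hstack([cv2.resize(T['frame'][170:290,285:385],(400,480),interpolation=2),cv2.resize(S['frame'][175:275,275:358],(400,480),interpolation=2)]))
E
```

```text
[0.58883875 0.01069226 0.25613591] [-3.03097664e-01 -3.12599002e+00 -4.14227600e-04] [-1.08290407e-01 -4.54671731e-02  1.67000592e+00  2.53153977e-04
  1.51799963e+00 -1.48578344e+00]
[339.22498029 227.18795111] [321.39535469 216.5263938 ]
```

View pics/a.png

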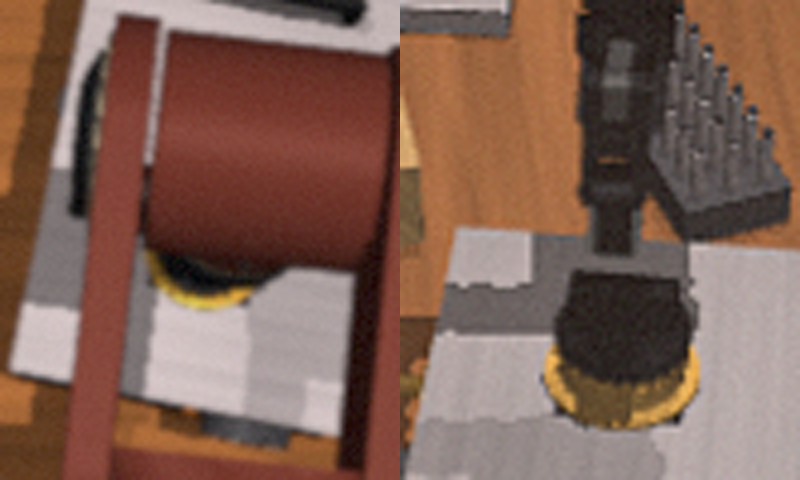

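carry_out(
  series=[
    [0,0,-1,0,0,0,1],
    [0,0,-1,0,0,0,1],
    [0,0,-0.4,0,0,0,1],
    [0,0,-0.4,0,0,0,1],
    [0,0,0,0,0,0,1],
  ],
)

```text
t: 4.7
tool_pos: [0.5889, 0.0105, 0.1858]
tool_rot: [-0.303, -3.126, -0.0]
contact_force: [-0.5, -0.8, 0.2]
opening: 0.0854
```

carry_out(
  series=[
    [0,0,0,0,0,0,0.5],
    [0,0,0,0,0,0,0.3],
    [0,0,0,0,0,0,0.2],
    [0,0,0,0,0,0,0.1],
    [0,0,0,0,0,0,0.1],
    [0,0,0,0,0,0,0.0],
    [0,0,0,0,0,0,0.0],
    [0,0,0,0,0,0,0.0],
  ],
  grip_force=45,
)

```text
t: 5.5
tool_pos: [0.5897, 0.0103, 0.1869]
tool_rot: [0.304, 3.126, 0.001]
contact_force: [-1.6, 2.6, 3.3]
opening: 0.0131
```

```bash
python3 - <<'E'
from h import *
S=ctrl.get_image('side')
o=ctrl.get_obs();print({k:np.round(o[k],4) for k in ['t','tool_pos','tool_rot','contact_force','wrist_torque','opening']})
cv2.imwrite('pics/b.png',cv2.resize(S['frame'][160:280,265:385],(600,600),interpolation=2))
E
```

```text
{'t': np.float64(5.55), 'tool_pos': array([0.5897, 0.0103, 0.1869]), 'tool_rot': array([3.0370e-01, 3.1261e+00, 6.0000e-04]), 'contact_force': array([-0.5585,  2.8183,  2.8713]), 'wrist_torque': array([0.3503, 0.0899, 0.0976]), 'opening': np.float64(0.013)}
```

View pics/b.png

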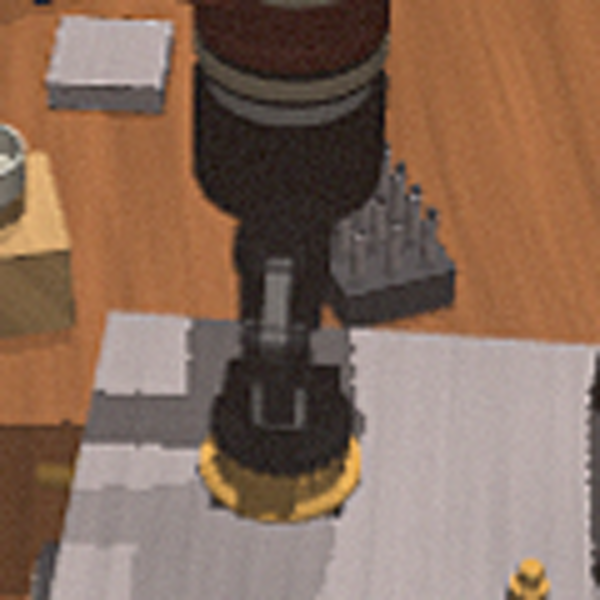

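carry_out(
  series=[
    [0,0,-0.1,0,0,0,0],
    [0,0,-0.1,0,0,0,0],
    [0,0,0,0,0,0,0],
    [0,0,0,0,0,0,0],
  ],
  grip_force=60,
)

```text
t: 5.95
tool_pos: [0.59, 0.0101, 0.1848]
tool_rot: [0.304, 3.125, 0.0]
contact_force: [-5.3, 2.2, 13.7]
opening: 0.013
```

carry_out(
  series=[
    [-0.03,0,-0.1,0,0,0,0],
    [0,0,-0.1,0,0,0,0],
    [0,0,0,0,0,0,0],
    [0,0,0,0,0,0,0],
  ],
)

```text
t: 6.35
tool_pos: [0.59, 0.0102, 0.1818]
tool_rot: [0.303, 3.123, 0.0]
contact_force: [-7.1, 2.3, 19.2]
opening: 0.0128
```

carry_out(
  series=[
    [-0.06,0,-0.08,0,0,0,0],
    [0,0,0,0,0,0,0],
    [0,0,0,0,0,0,0],
  ],
)

```text
t: 6.65
tool_pos: [0.5898, 0.0101, 0.1811]
tool_rot: [0.303, 3.119, 0.001]
contact_force: [-5.4, 2.0, 21.7]
opening: 0.0128
```

carry_out(
  series=[
    [-0.03,0,-0.05,0,0,0,0],
    [0,0,0,0,0,0,0],
    [0,0,0,0,0,0,0],
  ],
)

```text
t: 6.95
tool_pos: [0.5898, 0.0101, 0.1811]
tool_rot: [0.303, 3.117, 0.001]
contact_force: [-5.2, 3.6, 25.6]
opening: 0.0128
```

carry_out(
  series=[
    [0,0,0.02,0,0,0.4,0],
    [0,0,0,0,0,0.6,0],
    [0,0,0,0,0,0.8,0],
    [0,0,0,0,0,0,0],
  ],
)

```text
t: 7.35
tool_pos: [0.5901, 0.0098, 0.1812]
tool_rot: [0.019, 3.131, -0.002]
contact_force: [-3.4, 0.5, 21.7]
opening: 0.0128
```

```bash
cat > st.py <<'E'
from h import *
from scipy.spatial.transform import Rotation as Ro
o=ctrl.get_obs();print({k:np.round(o[k],4).tolist() for k in ['t','tool_pos','contact_force','wrist_torque','opening']})
R=Ro.from_rotvec(o['tool_rot']).as_matrix();print('jaw ang',np.arctan2(R[1,1],R[0,1]).round(4),'z',R[:,2].round(4),'q6',o['q'][5].round(3))
E
python3 st.py
```

```text
{'t': 7.35, 'tool_pos': [0.5901, 0.0098, 0.1812], 'contact_force': [-3.3873, 0.4775, 21.714], 'wrist_torque': [0.3975, 0.5986, 0.1744], 'opening': 0.0128}
jaw ang 1.5586 z [ 0.0109 -0.0011 -0.9999] q6 -1.668
```

carry_out(
  series=[
    [0,0,-0.02,0,0,0.9,0],
    [0,0,0,0,0,0.9,0],
    [0,0,0,0,0,0.9,0],
    [0,0,0,0,0,0,0],
  ],
)

```text
t: 7.75
tool_pos: [0.5905, 0.0095, 0.1812]
tool_rot: [-0.402, 3.104, -0.005]
contact_force: [-2.8, 1.0, 23.0]
opening: 0.0129
```

```bash
python3 st.py
```

```text
{'t': 7.75, 'tool_pos': [0.5905, 0.0095, 0.1812], 'contact_force': [-2.7557, 0.9721, 22.9793], 'wrist_torque': [0.1044, 0.4993, 0.0747], 'opening': 0.0129}
jaw ang 1.8286 z [ 0.0119 -0.0019 -0.9999] q6 -1.938
```

carry_out(
  series=[
    [0,0,0,0,0,0.9,0],
    [0,0,0,0,0,0.9,0],
    [0,0,0,0,0,0.9,0],
    [0,0,0,0,0,0.9,0],
    [0,0,0,0,0,0,0],
  ],
)

```text
t: 8.25
tool_pos: [0.591, 0.009, 0.1812]
tool_rot: [-0.951, 2.982, -0.011]
contact_force: [-0.9, -0.8, 22.3]
opening: 0.013
```

```bash
python3 st.py
```

```text
{'t': 8.25, 'tool_pos': [0.591, 0.009, 0.1812], 'contact_force': [-0.8879, -0.847, 22.3487], 'wrist_torque': [-0.0287, 0.1889, 0.0449], 'opening': 0.013}
jaw ang 2.1883 z [ 0.0135 -0.0028 -0.9999] q6 -2.298
```

carry_out(
  series=[
    [0,0,0,0,0,0.9,0],
    [0,0,0,0,0,0.9,0],
    [0,0,0,0,0,0.9,0],
    [0,0,0,0,0,0,0],
  ],
)

```text
t: 8.65
tool_pos: [0.5912, 0.0089, 0.1813]
tool_rot: [-1.344, 2.827, -0.014]
contact_force: [-0.5, 0.6, 22.4]
opening: 0.0128
```

```bash
python3 st.py
```

```text
{'t': 8.65, 'tool_pos': [0.5912, 0.0089, 0.1813], 'contact_force': [-0.4707, 0.6288, 22.4063], 'wrist_torque': [-0.1228, 0.069, 0.0376], 'opening': 0.0128}
jaw ang 2.4583 z [ 0.014  -0.0029 -0.9999] q6 -2.568
```

carry_out(
  series=[
    [0.03,0,0.15,0,0,0,0],
    [0.04,0,0.15,0,0,0,0],
    [0.04,0,0.15,0,0,0,0],
    [0,0,0,0,0,0,0],
  ],
)

```text
t: 9.05
tool_pos: [0.5914, 0.009, 0.1878]
tool_rot: [-1.344, 2.834, -0.008]
contact_force: [2.0, -0.0, 7.4]
opening: 0.0123
```

```bash
python3 st.py
```

```text
{'t': 9.05, 'tool_pos': [0.5914, 0.009, 0.1878], 'contact_force': [1.9648, -0.0371, 7.4218], 'wrist_torque': [-0.2038, -0.2397, -0.0118], 'opening': 0.0123}
jaw ang 2.4567 z [ 0.0066 -0.0026 -1.    ] q6 -2.566
```

carry_out(
  series=[
    [0.02,0,0.15,0,0,0,0],
    [0,0,0.15,0,0,0,0],
    [0,0,0.15,0,0,0,0],
    [0,0,0,0,0,0,0],
  ],
)

```text
t: 9.45
tool_pos: [0.589, 0.0101, 0.1947]
tool_rot: [1.346, -2.837, -0.001]
contact_force: [-0.2, -0.1, -1.6]
opening: 0.0125
```

```bash
python3 st.py
```

```text
{'t': 9.45, 'tool_pos': [0.589, 0.0101, 0.1947], 'contact_force': [-0.2243, -0.0746, -1.5773], 'wrist_torque': [0.0202, -0.0319, 0.0565], 'opening': 0.0125}
jaw ang 2.457 z [-1.9e-03  1.0e-04 -1.0e+00] q6 -2.566
```

carry_out(
  series=[
    [0,0,0.4,0,0,0,0],
    [0,0,0.8,0,0,0,0],
    [0,0,1,0,0,0,0],
    [0,0,1,0,0,0,0],
    [0,0,1,0,0,0,0],
    [0,0,0,0,0,0,0],
  ],
)

```text
t: 10.05
tool_pos: [0.5913, 0.01, 0.3055]
tool_rot: [-1.344, 2.832, -0.006]
contact_force: [0.0, -0.6, -1.3]
opening: 0.0127
```

```bash
python3 - <<'E'
exec(open('st.py').read())
S=ctrl.get_image('side')
cv2.imwrite('pics/d.png',cv2.resize(S['frame'][130:270,255:395],(600,600),interpolation=2))
E
```

```text
{'t': 10.05, 'tool_pos': [0.5913, 0.01, 0.3055], 'contact_force': [0.035, -0.6066, -1.2879], 'wrist_torque': [-0.0257, 0.0078, 0.0066], 'opening': 0.0127}
jaw ang 2.4571 z [ 7.7e-03 -9.0e-04 -1.0e+00] q6 -2.566
```

View pics/d.png

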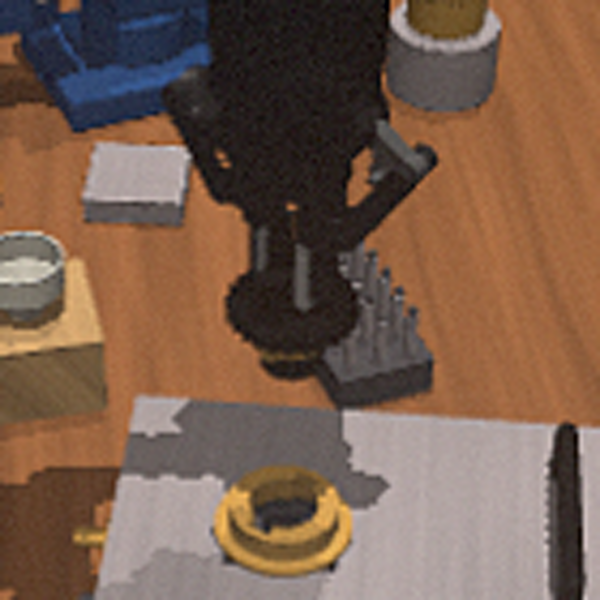

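carry_out(
  series=[
    [-0.2,-0.4,0,0,0,-0.5,0],
    [-0.45,-0.94,0,0,0,-0.7,0],
    [-0.45,-0.94,0,0,0,-0.7,0],
    [-0.45,-0.94,0,0,0,-0.7,0],
    [-0.45,-0.94,0,0,0,-0.7,0],
    [-0.45,-0.94,0,0,0,-0.7,0],
    [-0.45,-0.94,0,0,0,-0.7,0],
    [-0.45,-0.94,0,0,0,-0.7,0],
    [-0.45,-0.94,0,0,0,-0.7,0],
    [-0.45,-0.94,0,0,0,-0.7,0],
    [-0.45,-0.94,0,0,0,-0.7,0],
    [-0.45,-0.94,0,0,0,-0.7,0],
  ],
)

```text
t: 11.3
tool_pos: [0.4596, -0.2587, 0.2978]
tool_rot: [0.099, -3.137, -0.004]
contact_force: [0.5, -0.1, -2.1]
opening: 0.0128
```

carry_out(
  series=[
    [-0.45,-0.94,-0.5,0,0,-0.6,0],
    [-0.45,-0.94,-1,0,0,0,0],
    [-0.25,-0.5,-1,0,0,0,0],
    [0,0,-1,0,0,0,0],
    [0,0,-1,0,0,0,0],
    [0,0,-1,0,0,0,0],
    [0,0,-1,0,0,0,0],
    [0,0,-1,0,0,0,0],
    [0,0,-0.8,0,0,0,0],
    [0,0,0,0,0,0,0],
    [0,0,0,0,0,0,0],
  ],
)

```text
t: 12.4
tool_pos: [0.4313, -0.3171, 0.0917]
tool_rot: [0.01, -3.139, -0.003]
contact_force: [-0.8, 0.3, -0.7]
opening: 0.0125
```

```bash
python3 - <<'E'
exec(open('st.py').read())
S=ctrl.get_image('side')
cv2.imwrite('pics/e.png',cv2.resize(S['frame'][340:480,190:330],(600,600),interpolation=2))
E
```

```text
{'t': 12.4, 'tool_pos': [0.4313, -0.3171, 0.0917], 'contact_force': [-0.8287, 0.2862, -0.7081], 'wrist_torque': [-0.0218, -0.0255, 0.0067], 'opening': 0.0125}
jaw ang 1.577 z [-0.0021  0.0021 -1.    ] q6 -2.35
```

View pics/e.png

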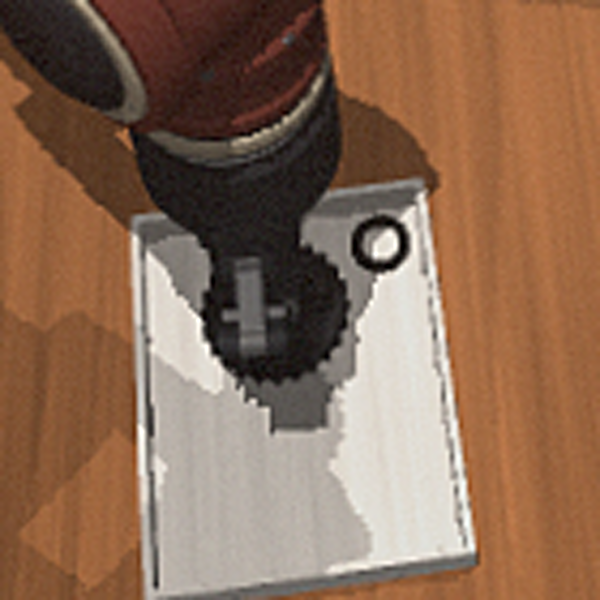

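carry_out(
  series=[
    [0,0,-0.7,0,0,0,0],
    [0,0,-0.6,0,0,0,0],
    [0,0,-0.2,0,0,0,0],
    [0,0,0,0,0,0,0],
  ],
)

```text
t: 12.85
tool_pos: [0.4316, -0.3174, 0.0547]
tool_rot: [0.01, -3.14, -0.002]
contact_force: [-0.3, -0.1, -1.8]
opening: 0.0132
```

carry_out(
  series=[
    [0,0,-0.08,0,0,0,0],
    [0,0,-0.08,0,0,0,0],
    [0,0,0,0,0,0,0],
  ],
)

```text
t: 13.15
tool_pos: [0.4323, -0.3181, 0.0518]
tool_rot: [-0.01, 3.141, -0.001]
contact_force: [0.9, -0.1, -1.9]
opening: 0.0131
```

carry_out(
  series=[
    [0,0,-0.06,0,0,0,0],
    [0,0,-0.06,0,0,0,0],
    [0,0,0,0,0,0,0],
  ],
)

```text
t: 13.45
tool_pos: [0.432, -0.3178, 0.0483]
tool_rot: [0.01, -3.141, -0.0]
contact_force: [0.2, 0.5, -0.8]
opening: 0.0131
```

carry_out(
  series=[
    [0,0,-0.05,0,0,0,0],
    [0,0,0,0,0,0,0],
  ],
)

```text
t: 13.65
tool_pos: [0.432, -0.3178, 0.0471]
tool_rot: [0.01, -3.141, -0.0]
contact_force: [0.1, -0.8, -1.8]
opening: 0.013
```

carry_out(
  series=[
    [0,0,-0.05,0,0,0,0],
    [0,0,0,0,0,0,0],
    [0,0,0,0,0,0,0],
  ],
)

```text
t: 13.95
tool_pos: [0.4321, -0.3179, 0.046]
tool_rot: [0.01, -3.142, -0.0]
contact_force: [-0.1, -0.0, -1.5]
opening: 0.013
```

carry_out(
  series=[
    [0,0,-0.04,0,0,0,0],
    [0,0,0,0,0,0,0],
    [0,0,0,0,0,0,0],
  ],
)

```text
t: 14.25
tool_pos: [0.4323, -0.318, 0.0455]
tool_rot: [-0.01, 3.141, -0.0]
contact_force: [0.2, 0.7, 1.7]
opening: 0.0127
```

carry_out(
  series=[
    [0,0,0,0,0,0,0.25],
    [0,0,0,0,0,0,0.35],
    [0,0,0,0,0,0,0.5],
    [0,0,0,0,0,0,0.5],
    [0,0,0.3,0,0,0,0.5],
    [0,0,0.6,0,0,0,0.5],
    [0,0,1,0,0,0,0.5],
    [0,0,1,0,0,0,0.6],
    [0,0,1,0,0,0,0.8],
    [0,0,1,0,0,0,1],
    [0,0,1,0,0,0,1],
    [0,0,1,0,0,0,1],
  ],
)

```text
t: 15.45
tool_pos: [0.4323, -0.318, 0.2204]
tool_rot: [-0.01, 3.14, -0.002]
contact_force: [0.3, 0.7, 0.5]
opening: 0.0852
```

```bash
python3 - <<'E'
exec(open('st.py').read())
S=ctrl.get_image('side')
cv2.imwrite('pics/f.png',cv2.resize(S['frame'][340:480,190:330],(600,600),interpolation=2))
E
```

```text
{'t': 15.45, 'tool_pos': [0.4323, -0.318, 0.2204], 'contact_force': [0.2941, 0.6604, 0.5286], 'wrist_torque': [-0.057, -0.0253, 0.0081], 'opening': 0.0852}
jaw ang 1.577 z [ 0.0015 -0.0015 -1.    ] q6 -2.35
```

View pics/f.png

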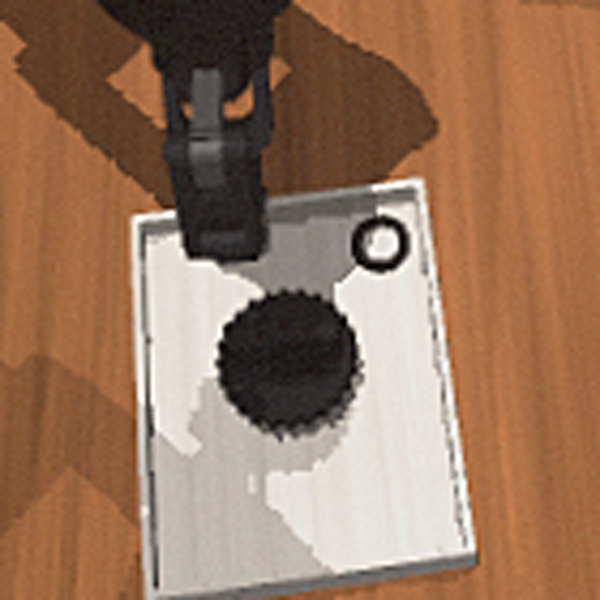

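```bash
python3 - <<'E'
from h import *
T=ctrl.get_image('top');S=ctrl.get_image('side')
import itertools
c=[(62,118),(300,92),(325,330),(85,355)]
P=[at_z(T,180+u/6.5,255+v/6.5,.06) for u,v in c];print(np.round(P,4).tolist(),np.mean(P,0))
cs=[(480,160),(678,133),(710,262),(498,285)]
P=[at_z(S,230+(u-390)/6.5,170+v/6.5,.06) for u,v in cs];print(np.round(P,4).tolist(),np.mean(P,0))
for im in (T,S):
  for d in ctrl.trace(im,'funnel')[:3]:
    r=np.array(d['rect'])*[640,480,640,480];print(d['p'],r.round(1))
# predicted rim circle
for z in (.1028,):
  for im in (T,S):
    a=np.linspace(0,6.28,60);p=np.array([proj(im,[.4555+.028*np.cos(t),.316+.028*np.sin(t),z]) for t in a]);print(p.min(0),p.max(0))
    vis=cv2.resize(im['frame'],None,fx=5,fy=5,interpolation=2)
    for q in p: cv2.circle(vis,tuple(int(v) for v in (q+.5)*5),1,(0,0,255),-1)
    m=(p.mean(0)*5).astype(int);cv2.imwrite('pics/g%d.png'%(im is S),vis[m[1]-200:m[1]+200,m[0]-200:m[0]+200])
cv2.imwrite('pics/g.png',np.hstack([cv2.imread('pics/g0.png'),cv2.imread('pics/g1.png')]))
E
```

```text
[[0.4937, 0.3681, 0.06], [0.504, 0.2774, 0.06], [0.4147, 0.2669, 0.06], [0.4046, 0.3579, 0.06]] [0.45425576 0.31759623 0.06      ]
[[0.4072, 0.354, 0.06], [0.4958, 0.3655, 0.06], [0.5059, 0.2737, 0.06], [0.4157, 0.267, 0.06]] [0.45617177 0.31505863 0.06      ]
0.85 [146.3 295.1  28.3  24.1]
0.82 [248.1 182.1  19.9  17.4]
0.57 [238.5 167.5  20.2  24.6]
[194.25475648 277.72563843] [217.79450964 301.57980304]
[249.58497197 183.76644276] [269.79243539 196.04700416]
```

View pics/g.png

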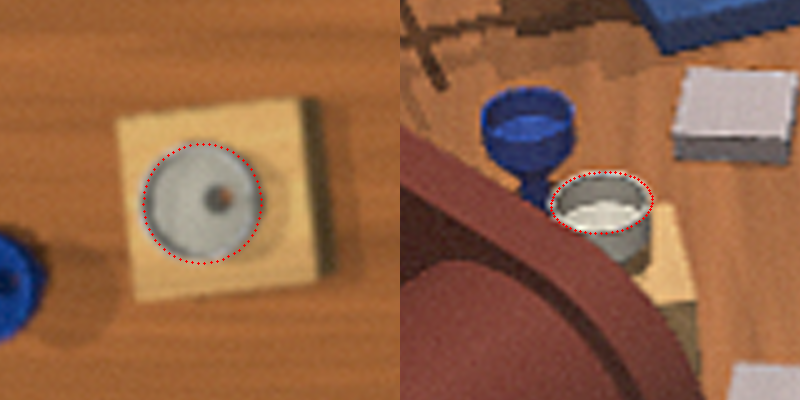

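carry_out(
  series=[
    [0,0,1,0,0,0,1],
    [0,0,1,0,0,0,1],
    [0,0.5,1,0,0,-0.3,1],
    [0,1,0.2,0,0,-0.7,1],
    [0,1,0,0,0,-0.7,1],
    [0,1,0,0,0,-0.7,1],
    [0,1,0,0,0,-0.7,1],
    [0,1,0,0,0,-0.7,1],
    [0,1,0,0,0,-0.7,1],
    [0,1,0,0,0,-0.7,1],
    [0,1,0,0,0,-0.7,1],
    [0,1,0,0,0,-0.7,1],
  ],
)

```text
t: 16.9
tool_pos: [0.4314, -0.0792, 0.2957]
tool_rot: [-1.012, -2.971, -0.0]
contact_force: [-0.6, 0.1, 0.9]
opening: 0.0852
```

carry_out(
  series=[
    [0.1,1,0,0,0,-0.7,1],
    [0.1,1,0,0,0,-0.7,1],
    [0.1,1,0,0,0,-0.7,1],
    [0.1,1,0,0,0,-0.7,1],
    [0.1,1,0,0,0,-0.7,1],
    [0.1,1,0,0,0,-0.7,1],
    [0.1,1,0,0,0,-0.7,1],
    [0.1,1,0,0,0,-0.7,1],
    [0.1,1,0,0,0,-0.7,1],
    [0,1,0,0,0,-0.7,1],
    [0,1,0,0,0,-0.7,1],
    [0,1,0,0,0,-0.7,1],
  ],
)

```text
t: 18.1
tool_pos: [0.4538, 0.2204, 0.2955]
tool_rot: [-2.136, -2.301, 0.005]
contact_force: [-0.1, -0.4, -0.1]
opening: 0.0856
```

carry_out(
  series=[
    [0,1,0,0,0,-0.7,1],
    [0,1,0,0,0,0,1],
    [0,1,-0.5,0,0,0,1],
    [0,0.8,-1,0,0,0,1],
    [0,0,-1,0,0,0,1],
    [0,0,-1,0,0,0,1],
    [0,0,0,0,0,0,1],
    [0,0,0,0,0,0,1],
  ],
)

```text
t: 18.9
tool_pos: [0.454, 0.3142, 0.2088]
tool_rot: [-2.213, -2.228, 0.004]
contact_force: [0.3, 0.2, -0.1]
opening: 0.0854
```

```bash
python3 st.py
```

```text
{'t': 18.9, 'tool_pos': [0.454, 0.3142, 0.2088], 'contact_force': [0.293, 0.2174, -0.1256], 'wrist_torque': [0.0273, -0.0246, -0.0157], 'opening': 0.0854}
jaw ang 0.0069 z [-0.0026 -0.0013 -1.    ] q6 0.464
```

carry_out(
  series=[
    [0.05,0.09,-1,0,0,0,1],
    [0,0,-1,0,0,0,1],
    [0,0,-1,0,0,0,1],
    [0,0,-0.8,0,0,0,1],
    [0,0,-0.8,0,0,0,1],
    [0,0,-0.5,0,0,0,1],
    [0,0,-0.3,0,0,0,1],
    [0,0,0,0,0,0,1],
    [0,0,0,0,0,0,1],
  ],
)

```text
t: 19.8
tool_pos: [0.4567, 0.3172, 0.0762]
tool_rot: [2.213, 2.229, 0.003]
contact_force: [-0.3, -0.3, -0.2]
opening: 0.0851
```

```bash
python3 - <<'E'
exec(open('st.py').read())
S=ctrl.get_image('side')
cv2.imwrite('pics/i.png',cv2.resize(S['frame'][140:260,200:320],(600,600),interpolation=2))
E
```

```text
{'t': 19.8, 'tool_pos': [0.4567, 0.3172, 0.0762], 'contact_force': [-0.2977, -0.312, -0.1547], 'wrist_torque': [0.0192, 0.0396, -0.0218], 'opening': 0.0851}
jaw ang 0.0069 z [ 1.6e-03  8.0e-04 -1.0e+00] q6 0.466
```

View pics/i.png

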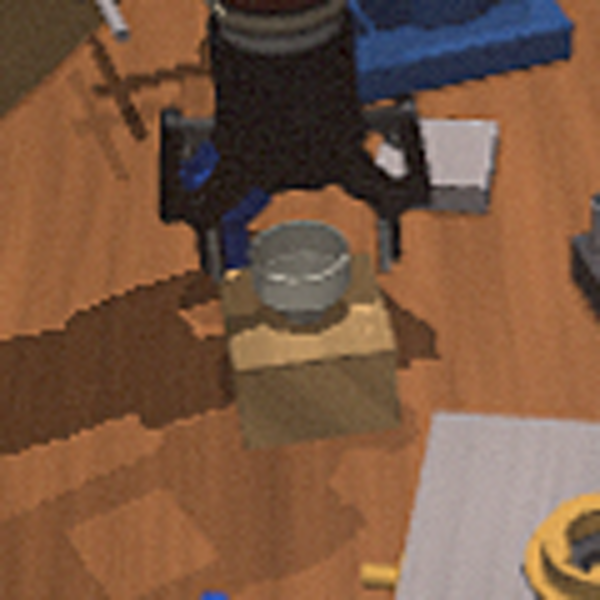

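carry_out(
  series=[
    [0,0,-0.12,0,0,0,0.8],
    [0,0,0,0,0,0,0.7],
    [0,0,0,0,0,0,0.6],
    [0,0,0,0,0,0,0.5],
    [0,0,0,0,0,0,0.4],
    [0,0,0,0,0,0,0.4],
  ],
  grip_force=25,
)

```text
t: 20.45
tool_pos: [0.456, 0.317, 0.0724]
tool_rot: [2.214, 2.229, 0.001]
contact_force: [-1.1, -0.3, 2.4]
opening: 0.0562
```

```bash
python3 st.py
```

```text
{'t': 20.45, 'tool_pos': [0.456, 0.317, 0.0724], 'contact_force': [-1.0514, -0.3292, 2.4175], 'wrist_torque': [0.0356, 0.1314, -0.0058], 'opening': 0.0562}
jaw ang 0.007 z [ 3.e-04  2.e-04 -1.e+00] q6 0.466
```

Gripped at 56 mm. Lift gently.

carry_out(
  series=[
    [0,0,0.2,0,0,0,0.4],
    [0,0,0.5,0,0,0,0.4],
    [0,0,0.8,0,0,0,0.4],
    [0,0,1,0,0,0,0.4],
    [0,0,1,0,0,0,0.4],
    [0,0,1,0,0,0,0.4],
    [0,0,1,0,0,0,0.4],
    [0,0,1,0,0,0,0.4],
    [0,0,1,0,0,0,0.4],
    [0,0,0.5,0,0,0,0.4],
    [0,0,0,0,0,0,0.4],
  ],
)

```text
t: 21.55
tool_pos: [0.4569, 0.3173, 0.2751]
tool_rot: [2.213, 2.228, 0.008]
contact_force: [0.6, -0.2, -0.7]
opening: 0.0562
```

```bash
python3 - <<'E'
exec(open('st.py').read())
S=ctrl.get_image('side')
cv2.imwrite('pics/j.png',cv2.resize(S['frame'][90:230,180:320],(600,600),interpolation=2))
E
```

```text
{'t': 21.55, 'tool_pos': [0.4569, 0.3173, 0.2751], 'contact_force': [0.5615, -0.2205, -0.6633], 'wrist_torque': [-0.0063, 0.0084, -0.0122], 'opening': 0.0562}
jaw ang 0.007 z [ 0.0045  0.0023 -1.    ] q6 0.466
```

View pics/j.png

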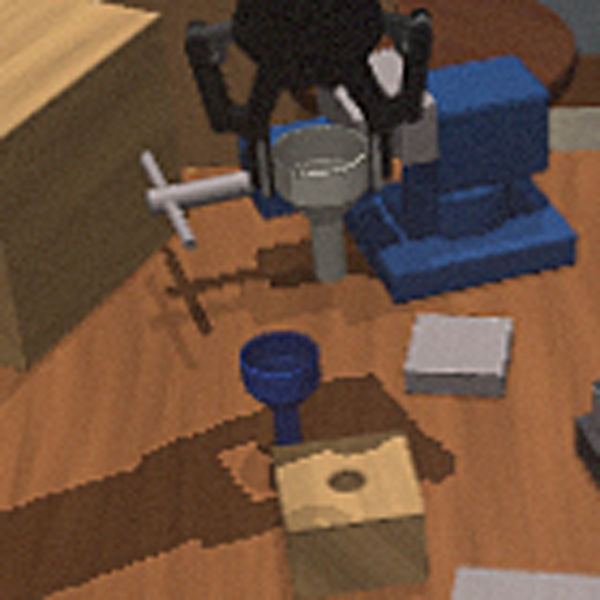

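```bash
cat > ov.py <<'E'
from h import *
import sys
def ov(x,y,z0,name):
    S=ctrl.get_image('side');T=ctrl.get_image('top');out=[]
    for im in (S,T):
        v=cv2.resize(im['frame'],None,fx=5,fy=5,interpolation=2)
        a=np.linspace(0,6.28,50)
        for r,h in ((.0095,0),(.0095,.04),(.028,.064),(.028,.086)):
            for t in a:
                q=(proj(im,[x+r*np.cos(t),y+r*np.sin(t),z0+h])+.5)*5;cv2.circle(v,tuple(q.astype(int).tolist()),0,(0,0,255),-1)
        m=(proj(im,[x,y,z0+.04])*5).astype(int);m=np.clip(m,[200,200],[3000,2200]);out.append(v[m[1]-200:m[1]+200,m[0]-200:m[0]+200])
    cv2.imwrite(name,np.hstack(out))
E
python3 - <<'E'
from ov import *
o=ctrl.get_obs()['tool_pos'];print(o)
ov(o[0],o[1],o[2]-.0724+.0168,'pics/k.png')
E
```

```text
[0.45614982 0.31697064 0.27285832]
```

View pics/k.png

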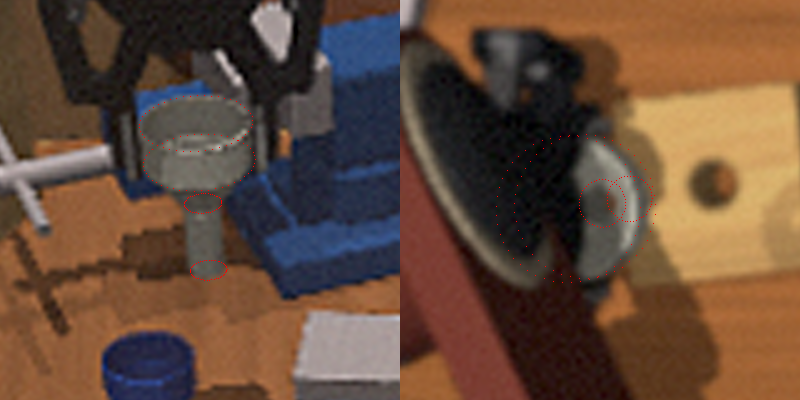

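carry_out(
  series=[
    [0.2,-0.5,0,0,0,0,0.4],
    [0.4,-0.95,0,0,0,0,0.4],
    [0.4,-0.95,0,0,0,0,0.4],
    [0.4,-0.95,0,0,0,0,0.4],
    [0.4,-0.95,0,0,0,0,0.4],
    [0.4,-0.95,0,0,0,0,0.4],
    [0.4,-0.95,0,0,0,0,0.4],
    [0.4,-0.95,0,0,0,0,0.4],
    [0.4,-0.95,0,0,0,0,0.4],
    [0.4,-0.95,0,0,0,0,0.4],
    [0.4,-0.95,0,0,0,0,0.4],
    [0.4,-0.95,0,0,0,0,0.4],
  ],
)

```text
t: 22.9
tool_pos: [0.5706, 0.0411, 0.2705]
tool_rot: [-2.213, -2.227, 0.003]
contact_force: [-0.4, -0.1, -0.1]
opening: 0.0561
```

carry_out(
  series=[
    [0.4,-0.8,0,0,0,0,0.4],
    [0.3,-0.5,0,0,0,0,0.4],
    [0,0,0,0,0,0,0.4],
    [0,0,0,0,0,0,0.4],
  ],
)

```text
t: 23.3
tool_pos: [0.588, 0.0107, 0.2713]
tool_rot: [-2.213, -2.228, 0.001]
contact_force: [-0.3, -0.6, 0.1]
opening: 0.0562
```

```bash
python3 st.py; python3 - <<'E'
from ov import *
o=ctrl.get_obs()['tool_pos'];print(o)
ov(o[0],o[1],o[2]-.0724+.0168,'pics/l.png')
S=ctrl.get_image('side')
v=cv2.resize(S['frame'],None,fx=5,fy=5,interpolation=2)
for r,h in ((.0285,.168),(.018,.168)):
    for t in np.linspace(0,6.28,70):
        q=(proj(S,[.5895+r*np.cos(t),.010+r*np.sin(t),h])+.5)*5;cv2.circle(v,tuple(q.astype(int).tolist()),0,(0,0,255),-1)
cv2.imwrite('pics/m.png',v[1000:1400,1400:1800])
E
```

```text
{'t': 23.3, 'tool_pos': [0.588, 0.0107, 0.2713], 'contact_force': [-0.2736, -0.6063, 0.0736], 'wrist_torque': [-0.0055, -0.0196, -0.0902], 'opening': 0.0562}
jaw ang 0.0067 z [-1.5e-03  6.0e-04 -1.0e+00] q6 -0.115
[0.58802342 0.0106711  0.2713435 ]
```

View pics/l.png

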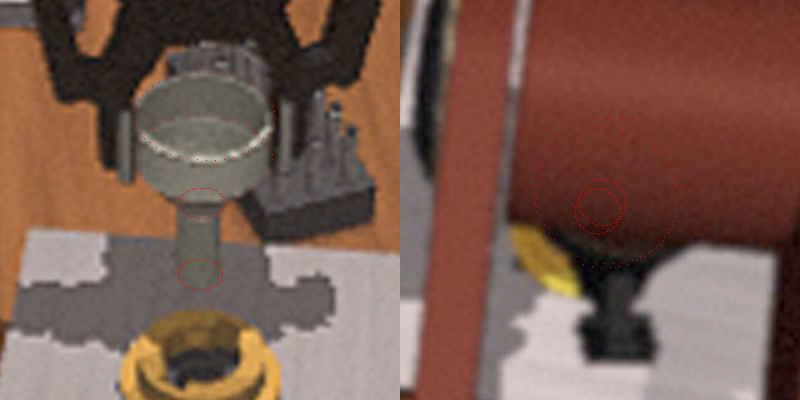

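View pics/m.png

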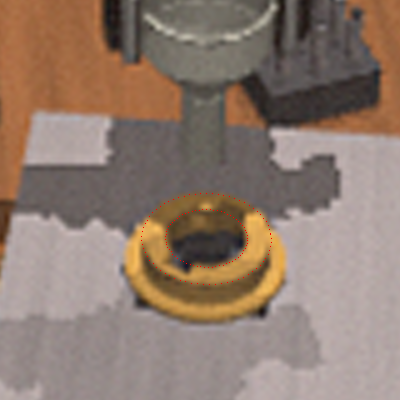

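carry_out(
  series=[
    [0.05,-0.02,-0.5,0,0,0,0.4],
    [0,0,-0.8,0,0,0,0.4],
    [0,0,-0.5,0,0,0,0.4],
    [0,0,-0.2,0,0,0,0.4],
    [0,0,0,0,0,0,0.4],
  ],
)

```text
t: 23.95
tool_pos: [0.589, 0.0104, 0.2206]
tool_rot: [-2.212, -2.228, 0.002]
contact_force: [-0.2, 0.7, -0.7]
opening: 0.0562
```

carry_out(
  series=[
    [0,0,-0.2,0,0,0,0.4],
    [0,0,-0.2,0,0,0,0.4],
    [0,0,-0.2,0,0,0,0.4],
    [0,0,0,0,0,0,0.4],
  ],
)

```text
t: 24.35
tool_pos: [0.5892, 0.0101, 0.2061]
tool_rot: [-2.213, -2.228, 0.001]
contact_force: [-1.3, 0.3, 0.1]
opening: 0.0564
```

Spout tip is inside the mouth, about to reach the ledge.

carry_out(
  series=[
    [0,0,-0.1,0,0,0,0.4],
    [0,0,-0.1,0,0,0,0.4],
    [0,0,-0.1,0,0,0,0.4],
    [0,0,0,0,0,0,0.4],
  ],
)

```text
t: 24.75
tool_pos: [0.5894, 0.0101, 0.199]
tool_rot: [-2.213, -2.229, 0.001]
contact_force: [0.2, -0.7, -0.6]
opening: 0.0561
```

carry_out(
  series=[
    [0,0,-0.2,0,0,0,0.4],
    [0,0,-0.2,0,0,0,0.4],
    [0,0,-0.2,0,0,0,0.4],
    [0,0,0,0,0,0,0.4],
  ],
)

```text
t: 25.15
tool_pos: [0.5889, 0.0102, 0.1831]
tool_rot: [-2.212, -2.228, 0.002]
contact_force: [-0.1, 1.2, -1.3]
opening: 0.056
```

Passed through the ledge without contact.

carry_out(
  series=[
    [0,0,-0.15,0,0,0,0.4],
    [0,0,-0.12,0,0,0,0.4],
    [0,0,0,0,0,0,0.4],
    [0,0,0,0,0,0,0.4],
  ],
)

```text
t: 25.55
tool_pos: [0.5897, 0.0101, 0.1778]
tool_rot: [-2.214, -2.229, 0.0]
contact_force: [-0.7, 0.0, -0.3]
opening: 0.0563
```

carry_out(
  series=[
    [0,0,-0.06,0,0,0,0.4],
    [0,0,-0.06,0,0,0,0.4],
    [0,0,0,0,0,0,0.4],
    [0,0,0,0,0,0,0.4],
  ],
)

```text
t: 25.95
tool_pos: [0.5896, 0.0101, 0.1748]
tool_rot: [-2.214, -2.229, 0.0]
contact_force: [-0.4, -0.3, -0.6]
opening: 0.056
```

carry_out(
  series=[
    [0,0,-0.05,0,0,0,0.4],
    [0,0,0,0,0,0,0.4],
    [0,0,0,0,0,0,0.4],
  ],
)

```text
t: 26.25
tool_pos: [0.5898, 0.01, 0.1737]
tool_rot: [2.213, 2.229, 0.0]
contact_force: [-0.3, 0.7, -0.7]
opening: 0.0564
```

carry_out(
  series=[
    [0,0,-0.05,0,0,0,0.4],
    [0,0,0,0,0,0,0.4],
    [0,0,0,0,0,0,0.4],
  ],
)

```text
t: 26.55
tool_pos: [0.5902, 0.0099, 0.173]
tool_rot: [2.213, 2.228, 0.001]
contact_force: [1.5, -1.2, 2.6]
opening: 0.0561
```

carry_out(
  series=[
    [0,0,-0.04,0,0,0,0.4],
    [0,0,0,0,0,0,0.4],
    [0,0,0,0,0,0,0.4],
  ],
)

```text
t: 26.85
tool_pos: [0.5904, 0.0097, 0.1726]
tool_rot: [2.212, 2.228, 0.002]
contact_force: [1.1, -1.6, 5.5]
opening: 0.0562
```

carry_out(
  series=[
    [0,0,0.04,0,0,0,0.4],
    [0,0,0,0,0,0,0.65],
    [0,0,0,0,0,0,0.72],
    [0,0,0,0,0,0,0.85],
    [0,0,0,0,0,0,1],
    [0,0,0,0,0,0,1],
    [0,0,0.3,0,0,0,1],
    [0,0,0.7,0,0,0,1],
    [0,0,1,0,0,0,1],
    [0,0,1,0,0,0,1],
    [0,0,1,0,0,0,1],
    [0,0,1,0,0,0,1],
  ],
)

```text
t: 28.05
tool_pos: [0.5899, 0.0101, 0.3005]
tool_rot: [2.212, 2.228, 0.002]
contact_force: [0.5, 0.1, 0.2]
opening: 0.0856
```

carry_out(
  series=[
    [-1,0,0.5,0,0,0,1],
    [-1,0,0,0,0,0,1],
    [-1,0.5,0,0,0,0,1],
    [-1,1,0,0,0,0,1],
    [-1,1,0,0,0,0,1],
    [-0.5,1,0,0,0,0,1],
    [0,1,0,0,0,0,1],
    [0,1,0,0,0,0,1],
    [0,1,0,0,0,0,1],
    [0,1,0,0,0,0,1],
    [0,0.5,0,0,0,0,1],
    [0,0,0,0,0,0,1],
  ],
)

```text
t: 29.25
tool_pos: [0.4521, 0.2111, 0.311]
tool_rot: [2.211, 2.231, 0.002]
contact_force: [-0.2, -0.2, -0.6]
opening: 0.0854
```

```bash
python3 - <<'E'
exec(open('st.py').read())
from ov import *
ov(.5895,.010,.117,'pics/n.png')
for n in('side','top'): cv2.imwrite(f'pics/end_{n}.png',ctrl.get_image(n)['frame'])
E
```

```text
{'t': 29.25, 'tool_pos': [0.4521, 0.2111, 0.311], 'contact_force': [-0.2333, -0.2332, -0.6061], 'wrist_torque': [0.0478, -0.0355, -0.0022], 'opening': 0.0854}
jaw ang 0.0092 z [ 1.2e-03  3.0e-04 -1.0e+00] q6 0.278
```

View pics/n.png

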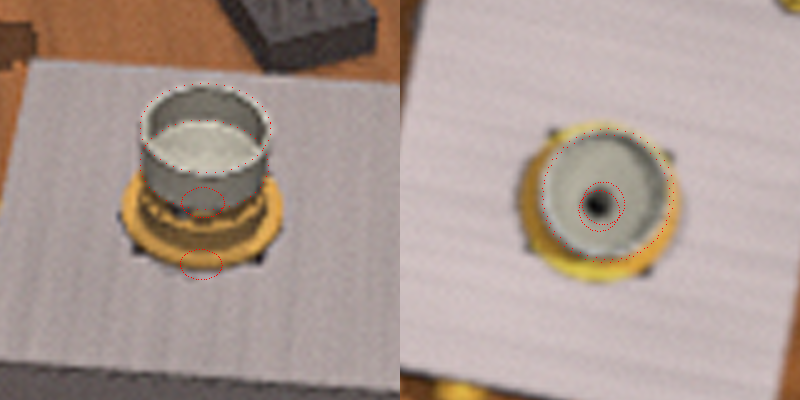

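View pics/end_side.png

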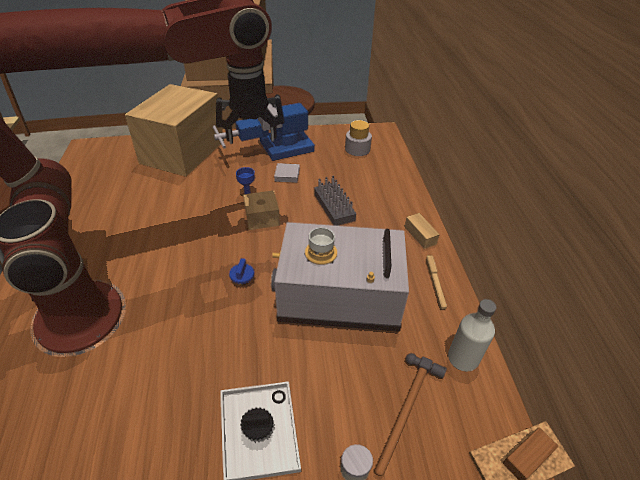

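View pics/end_top.png

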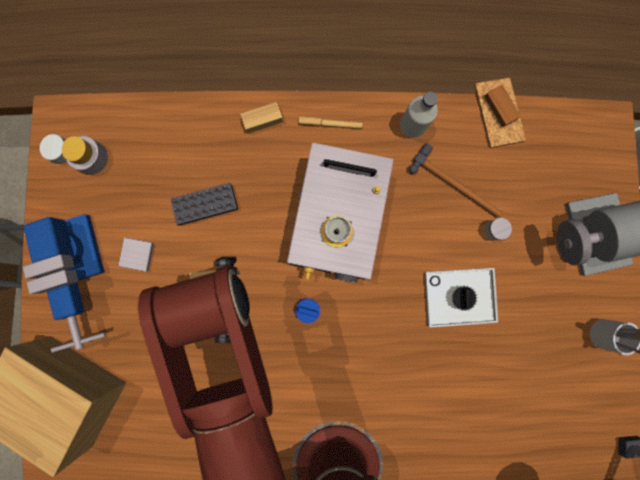

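The final pictures show the funnel home and upright in the neck (side (321,243), top (338,231)). The cap is standing in the tray (side (257,424), top (463,299)), and the other things are where they were.

```bash
python3 -c "
from station import ctrl
print(ctrl.finish_job())"
```

```text
the job is handed in; nothing more can be done
None
```

The job is done and handed in at about 29 s of the 72 s allowed.

- **Cap:** I pushed the black cap down to its hard stop, with a peak of about 26 N at the tool, against the 40 N limit. I then eased off to about 22 N, turned it 62° anticlockwise, and let it rise before lifting it out. It stands upright near the middle of the tray, and the rubber ring is untouched.
- **Funnel:** I lifted the white funnel out of the wooden block and lowered it into the open neck. It passed the ledge without any contact force I could see and seated with about 5.5 N.

**Last checks:** The funnel's rim matches its predicted home position to within about a pixel in both cameras. The cap looks level, and the other things look unmoved in the pictures. The gripper is clear of everything.

**Disagreements:** The two cameras' estimates differed by about 2 mm for the cleaner. A first side-view reading of the funnel was off by up to 9 mm. An overlay of the funnel's expected outline on fresh pictures agreed with the value I used. No check failed.

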